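# Lock the strainer cap left standing proud

### The arm

A 7-joint arm with a two-finger parallel gripper is mounted at the origin on the work surface. World frame = base frame: x ahead of the robot, y to its left, z up, the work surface at z = 0. Lengths are in m, angles in rad, forces in N, time in s.
With the tool pointing down it reaches from about 0.4 to 0.875 m from the base axis. Payload 19.3 kg.
Tool frame: the origin (TCP) lies at the very end of the fingers, on their centre line; the grasp point (between the pads) lies 19 mm behind it; z points along the fingers, y is the line along which they close (so a half turn about z gives the same grasp; the last joint's range is limited). The gripper opens to 85 mm and grips with 20 to 120 N. Pads are 22 mm wide; open, the fingers measure 114 mm over their backs; the gripper's body (76 mm by 85 mm) begins 54 mm behind the grasp point. The pads swing forward as they close: fully open they stand 13 mm farther back than shut.
Start: joints at [-1.228, 0.521, -0.036, 1.599, 0.021, 1.021, -0.113], TCP at [0.251, 0.572, 0.231] pointing down, gripper open.
Joint ranges: [-2.91, 2.91], [-0.3, 2.13], [-1.5, 1.42], [0.17, 2.43], [-1.26, 4.41], [0.16, 1.93], [-2.52, 2.52]. Speed limits (rad/s): [1.89, 1.89, 2.39, 2.39, 3.01, 3.01, 3.01].

### API

Orientations are given as [roll, pitch, yaw] about the fixed x, y, z axes, in that order (R = Rz(yaw) Ry(pitch) Rx(roll)).
In Python, from workcell import monitor, optics, job_done gives the robot as it stands.
- The arm moves only by the shell command python3 -m handwheel 'ROWS' [FORCE]. ROWS is JSON, a list of rows, each an object of numbers: "dx", "dy", "dz": the shift along the tool's x, y, z in cm; "wx", "wy", "wz": the turn, a rotation vector about the tool's x, y, z in rad; "claw": the opening in per cent of the stroke, from 0 (shut) to 100 (fully open). A call has 1 to 8 rows; each row shifts and turns the commanded pose from where the row before left it, along the tool's axes as they then stand; what a row does not reach is not made up. A row lasts 1/8 s, in which the tool goes at most 62.5 mm and 10.7 degrees, less where a joint would pass 70% of its speed; a pose out of reach is approached as far as the arm can. A call with a gripper value outside its range is refused whole. The fingers move at their own pace and stop on an object; FORCE is the grip in N (left out, the last holds). Time passes only in rows, so rows that do not move let the fingers close. It gives the time, the measured TCP pose, the force, the opening and the grip force at its end, in the units of the state.
- monitor.observe(): the state, without advancing time (a new reading comes with each control period).
- optics.grab_frame(name): name is "scene" or "top"; returns a dict with "frame" (480x640x3 uint8, blue, green, red), "fovy" (degrees; the focal length in pixels is half the picture's height over the tangent of half this angle, whatever the lens; pixels are square), "cx", "cy" (the principal point, pixels), "R" (3x3) and "t" (3): a world point X has camera coordinates R X + t. Camera axes: x right, y down, z forward; pixel columns grow to the right and rows downward; lengths in m; the calibration is good to about 2 mm. A picture is of the moment at which its call begins. There is no depth.
- job_done(): hands the job in; it is judged then, once.
Trained networks look in the newest picture that a camera, given by its name, has taken for a name from the list of things; names that differ only in an ending like _2 or _b are one class to them, and where a whole thing is asked for, a point or a joint stands for the part that bears it (a point fixed in the world has none). Each returns a list of dicts, best first, with "p" (0 to 1); they miss things now and then, are a little off and sometimes report something else, mostly with a low value. They report only what shows in the picture. A call takes as long as a camera call. They do not tell look-alikes from the thing itself.
- optics.masks_of(name, camera): "region" (480x640 bool, what is visible of it) and "rect" ([left, top, width, height] in pixels, round what is visible of it).
The state is a dict: "clock": time; "qpos": joint angles; "qd": joint speeds; "joint_efforts": joint torques, N m; "position": TCP position; "tool_rot": TCP orientation; "force": force on the tool from outside, world axes, zero at the start; "moment": the same for the moment, N m; "grip_width": finger opening in m; "finger_force": force on a finger pad.
Only numpy, scipy, OpenCV 4.12 (cv2) and the standard library are available. Lean on these libraries where they do the work, as an engineer would, in place of code of your own. Each camera call takes 0.05 s, during which the arm holds its last target. There are 200 camera calls.

### The job

Two strainer pots of the dampening unit stand on the pressroom bench, and one cap has been left unlocked: it stands proud of its pot with its wing across the pipe stubs. Push that cap in against its spring, twist it a quarter turn clockwise (seen from above) until the wing lies in line with the pipe stubs, and let it spring back up into its catch, so that it sits level with the rim. Leave the other pot's cap, already locked, as it is.

Things in the scene. Friction and masses are not known exactly. Their poses are not given: they have to be found in the camera images.
- open_cap_wing (a point): Centre of the unlocked cap's wing, on the cap's axis: a grey 60 mm round cap with an upright black wing bar on top, 56 long, 14 wide, 36 mm high. The point is 18 mm above the cap's round top, 18 below the wing's top; x along the wing, z up. At first the wing is across the pipe stubs (within 5 deg), round top 8 mm above the rim, on a spring. 0.15 to 0.29 kg, 3 mm sideways play.
- open_pot: Fixed round aluminium pot with the unlocked cap, 94 mm wide; origin on its axis at the bench, rim 95 mm up; x along its two pipe stubs. Its cap must go down 13 to 22 mm (17 is good; spring 6 to 13 N) to turn, clockwise only, stopped at about 110 deg. After a quarter turn (within 15 deg), let up, it rises into its catch: round top level with the rim, 8 mm lower than at first.
- shut_cap_wing (a point): Centre of the wing of the other cap, same shape and size, already locked in shut_pot: round top level with the rim, wing in line with the pipe stubs (within 5 deg). To be left alone. The point is 18 mm above the cap's round top; x along the wing, z up.
- shut_pot: Fixed pot of the locked cap, same as open_pot: 94 mm wide, rim 95 mm up, two pipe stubs on opposite sides reaching 86 mm from the axis, 34 mm up. Origin on its axis at the bench; x along the pipe stubs, z up.
Not all that is in view belongs to the job. Leave any orange or yellow look-alike of the part that bears open_cap_wing alone.

How it is judged:
By the outcome, as a careful person would: the job done as asked, in the order asked, and still so for the second after the job is handed in, with the robot touching nothing.
It also fails if it takes over 32 s, if anything falls off the work surface, if the arm or the gripper's body presses on something with over 40 N, if the wrist force passes 120 N, or if a joint passes its speed limit or range.

## Working session

There is one attempt and no reset: what is moved stays moved. The work goes in short steps, Python scripts to look and compute and a shell command to move; the robot and the scene stay as the last step left them, time stands still between calls to the robot, and variables do not carry over. Pictures are saved under pics/ and viewed, at most 10 in all, crops included, and the job is handed in when it is done.

```bash
mkdir -p pics
cat > h.py <<'E'
import numpy as np,cv2
from workcell import monitor,optics,job_done
def grab(n):
    d=optics.grab_frame(n); d['f']=240/np.tan(np.radians(d['fovy'])/2); d['R']=np.array(d['R']);d['t']=np.array(d['t']); return d
def ray(d,u,v,z):
    c=-d['R'].T@d['t']; r=d['R'].T@np.array([(u-d['cx'])/d['f'],(v-d['cy'])/d['f'],1]); return c+r*(z-c[2])/r[2]
def proj(d,X):
    p=d['R']@np.array(X)+d['t']; return d['f']*p[:2]/p[2]+[d['cx'],d['cy']]
E
python3 - <<'E'
from h import *
s=monitor.observe(); print({k:np.round(v,3).tolist() for k,v in s.items()})
for n in('top','scene'):
    d=grab(n); cv2.imwrite(f'pics/{n}.png',d['frame']); print(n,d['f'],d['cx'],d['cy'],-d['R'].T@d['t'])
    for k in('open_cap_wing','shut_cap_wing','open_pot','shut_pot'):
        for m in optics.masks_of(k,n):
            ys,xs=np.nonzero(m['region']); print(k,round(m['p'],2),m['rect'],xs.mean().round(1),ys.mean().round(1),len(xs))
E
```

```text
{'clock': 0.0, 'qpos': [-1.228, 0.522, -0.036, 1.6, 0.021, 1.021, -0.113], 'qd': [0.001, -0.001, 0.0, -0.0, 0.001, -0.001, -0.0], 'joint_efforts': [0.001, -92.712, 1.98, -36.992, 0.018, 0.008, -0.0], 'position': [0.251, 0.572, 0.231], 'tool_rot': [-3.14, 0.0, 2.729], 'force': [-0.568, -0.177, -0.54], 'moment': [0.065, -0.011, -0.013], 'finger_force': 0.0, 'grip_width': 0.085}
top 534.2762172175621 320.8490980086653 246.99773094030715 [ 0.38708828 -0.03785802  0.94910238]
open_cap_wing 0.87 [452.8, 293.2, 41.7, 38.7] 474.2 309.5 1237
open_cap_wing 0.8 [438.8, 196.0, 47.0, 42.5] 459.3 215.7 1346
open_cap_wing 0.63 [376.8, 293.1, 45.7, 36.8] 398.0 309.9 1107
shut_cap_wing 0.89 [172.1, 148.8, 40.7, 38.7] 191.8 169.9 1237
shut_cap_wing 0.72 [435.7, 193.3, 48.8, 41.9] 459.0 215.8 1328
open_pot 0.81 [401.7, 176.4, 91.0, 90.1] 445.1 221.8 3981
shut_pot 0.85 [165.0, 131.6, 80.0, 93.9] 204.3 182.5 3872
scene 563.4646089995489 322.0859289151968 242.292503069521 [0.82759333 0.52541113 0.7959127 ]
open_cap_wing 0.84 [230.4, 151.3, 31.9, 48.5] 243.9 177.3 827
open_cap_wing 0.66 [283.4, 147.9, 35.1, 36.2] 302.1 167.0 1014
open_cap_wing 0.6 [321.8, 178.9, 28.6, 46.4] 336.3 203.7 998
shut_cap_wing 0.8 [320.5, 343.8, 39.3, 52.9] 342.2 367.9 1551
open_pot 0.9 [202.9, 167.5, 92.5, 67.7] 246.6 207.7 3347
shut_pot 0.87 [280.9, 337.3, 115.6, 111.1] 337.9 397.3 6131
```

View pics/top.png

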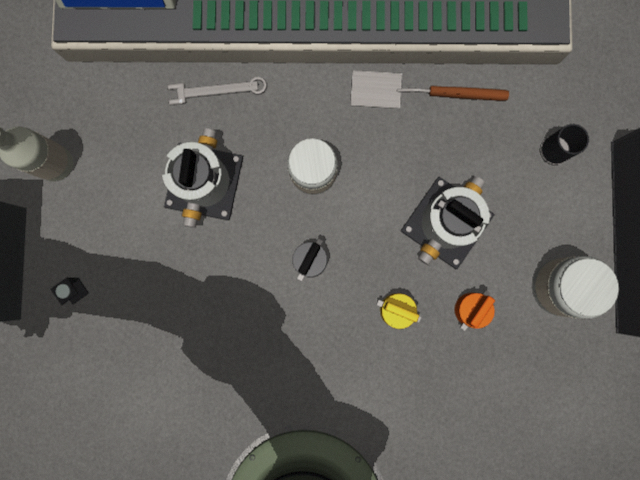

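View pics/scene.png

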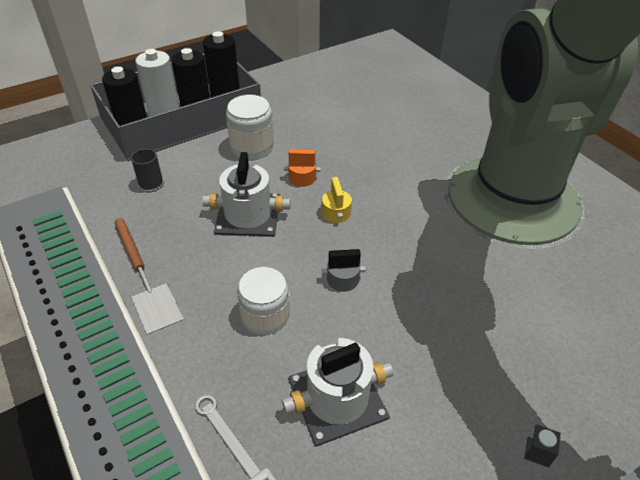

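Top view: the pots with caps are at (460,216) and (190,168). At (460,216) the wing lies across the stubs at (475,187) and (429,253), so that is the open one. At (190,168) the wing lies in line with the stubs, so it is locked. The loose grey cap (310,258), the yellow one (400,311) and the orange one (477,310) are not part of the job. I'll now measure the open cap and confirm it in a crop.

```bash
cat > m.py <<'E'
from h import *
import sys
def wing(d,c,zt,name):
    im=d['frame']; x,y=c; w=40
    g=im[y-w:y+w,x-w:x+w].max(2); m=(g<45).astype(np.uint8)
    n,l,st,ce=cv2.connectedComponentsWithStats(m)
    k=[i for i in range(1,n) if st[i,4]>60]
    i=min(k,key=lambda i:np.hypot(*(ce[i]-w)))
    cn=np.argwhere(l==i)[:,::-1]+[x-w,y-w]
    P=np.array([ray(d,u,v,zt)[:2] for u,v in cn])
    r=cv2.minAreaRect((P*1000).astype(np.float32)); print(name,st[i,4],'rect mm',r)
d=grab('top')
wing(d,(463,213),.139,'open'); wing(d,(188,167),.131,'shut')
# stubs: axis height 34 mm
for a,b in(((476,186),(428,254)),((209,136),(190,217))):
    A,B=ray(d,*a,.034),ray(d,*b,.034); v=A-B; print('stubs',(A+B)/2,np.linalg.norm(v),np.degrees(np.arctan2(v[1],v[0])))
s=grab('scene')
for a,b in(((205,201),(288,203)),):
    A,B=ray(s,*a,.034),ray(s,*b,.034); v=A-B; print('stubs scene',(A+B)/2,np.linalg.norm(v),np.degrees(np.arctan2(v[1],v[0])))
# wing black mask in scene
A=cv2.resize(d['frame'][165:275,390:510],None,fx=4,fy=4,interpolation=cv2.INTER_CUBIC)
B=cv2.resize(s['frame'][140:250,190:300],(440,440),interpolation=cv2.INTER_CUBIC)
cv2.imwrite('pics/crop.png',cv2.resize(np.hstack([A,B]),None,fx=.86,fy=.86))
print(d['R'])
E
python3 m.py
```

```text
open 498 rect mm ((500.17303466796875, -238.96786499023438), (61.52013397216797, 20.717784881591797), 55.22304153442383)
shut 508 rect mm ((567.5838623046875, 185.7803955078125), (23.190715789794922, 58.49762725830078), 84.728759765625)
stubs [ 0.50205459 -0.2462585   0.034     ] 0.1443359272050819 -34.930804801861115
stubs [0.57380516 0.19118692 0.034     ] 0.145919535683033 -11.492271343499269
stubs scene [ 0.50123866 -0.24680877  0.034     ] 0.16504569907089142 -33.43974112878057
[[ 0.01258856 -0.9997775  -0.01692564]
 [-0.99735244 -0.011342   -0.07182938]
 [ 0.07162143  0.01778505 -0.99727331]]
```

View pics/crop.png

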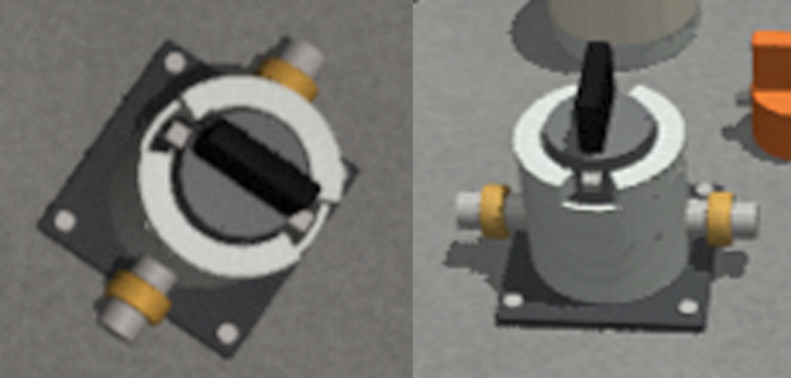

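The crop confirms it: a grey cap with a black wing stands proud of its pot, wing across the two stubs, and the latch pins sit in the open slots. Next, a two-camera silhouette fit of the wing box.

```bash
cat > fit.py <<'E'
from h import *
from scipy.optimize import minimize
def blackmask(d,c,w=40):
    x,y=c; m=np.zeros((480,640),np.uint8); m[y-w:y+w,x-w:x+w]=(d['frame'][y-w:y+w,x-w:x+w].max(2)<45)
    n,l,st,ce=cv2.connectedComponentsWithStats(m)
    i=min([i for i in range(1,n) if st[i,4]>100],key=lambda i:np.hypot(*(ce[i]-c)))
    return (l==i).astype(np.uint8)
def render(d,p,z0,z1,S=4):
    c,s=np.cos(p[2]),np.sin(p[2])
    P=[proj(d,[p[0]+c*a-s*b,p[1]+s*a+c*b,z]) for a in(-.028,.028) for b in(-.007,.007) for z in(z0,z1)]
    h=cv2.convexHull(np.array(P,np.float32)); m=np.zeros((480*1,640),np.uint8)
    big=np.zeros((480*S,640*S),np.uint8); cv2.fillConvexPoly(big,np.round((h+.5)*S-.5).astype(np.int32),255)
    return cv2.resize(big,(640,480),interpolation=cv2.INTER_AREA)/255.
def fit(views,p0,ztop):
    def cost(q):
        p=[q[0]/1000,q[1]/1000,q[2]/50]
        return sum(np.abs(render(d,p,ztop-.036,ztop)-m).sum() for d,m in views)
    q0=np.array([p0[0]*1000,p0[1]*1000,p0[2]*50])
    r=minimize(cost,q0,method='Nelder-Mead',options=dict(initial_simplex=q0+np.vstack([np.zeros(3),np.eye(3)*5]),xatol=.1,fatol=.5))
    return r.x[0],r.x[1],np.degrees(r.x[2]/50),r.fun,[int(m.sum()) for _,m in views]
E
cat > m2.py <<'E'
from fit import *
d=grab('top');s=grab('scene')
V=[(d,blackmask(d,(463,213))),(s,blackmask(s,(243,168)))]
p0=[.5,-.239,np.radians(55)]
for v in(V,V[:1],V[1:]): print('open',fit(v,p0,.139))
W=[(d,blackmask(d,(188,167)))]; print('shut',fit(W,[.567,.186,np.radians(-8)],.131))
# pot: rim outer circle via white pixels, outer hull ellipse
for c,n in(((459,217),'open'),((193,170),'shut')):
    m=np.zeros((480,640),np.uint8);x,y=c;m[y-45:y+45,x-45:x+45]=d['frame'][y-45:y+45,x-45:x+45].min(2)>170
    k,l,st,ce=cv2.connectedComponentsWithStats(m); i=1+np.argmax(st[1:,4])
    P=np.array([ray(d,u,v,.095)[:2]*1000 for v,u in np.argwhere(l==i)],np.float32); print(n,cv2.minEnclosingCircle(P))
E
python3 m2.py
```

```text
open (np.float64(502.4419157576918), np.float64(-243.85877313109813), np.float64(58.41741098714516), np.float64(158.05490196078432), [509, 274])
open (np.float64(501.9616756964532), np.float64(-243.117624186289), np.float64(55.86373070667297), np.float64(86.27058823529413), [509])
open (np.float64(502.19473534785607), np.float64(-246.65366147956667), np.float64(59.36417618873478), np.float64(63.83529411764706), [274])
shut (np.float64(570.8995826636474), np.float64(190.46223888321737), np.float64(-3.7452874882690272), np.float64(73.47450980392158), [505])
open ((496.23236083984375, -240.7968292236328), 43.79072952270508)
shut ((561.8633422851562, 193.08135986328125), 42.73505783081055)
```

```bash
python3 -m handwheel '[{"dx":-6,"dy":-0.6,"wz":0.1,"claw":100},{"dx":-6,"dy":-0.6,"wz":0.1},{"dx":-6,"dy":-0.6,"wz":0.1},{"dx":-6,"dy":-0.6,"wz":0.1},{"dx":-6,"dy":-0.6,"wz":0.1},{"dx":-6,"dy":-0.6,"wz":0.1},{"dx":-6,"dy":-0.6,"wz":0.1},{"dx":-6,"dy":-0.6,"wz":0.1}]'
cat > st.py <<'E'
from h import *
import sys
s=monitor.observe(); p=s['position'];rpy=s['tool_rot']
from scipy.spatial.transform import Rotation as Ro
R=Ro.from_euler('xyz',rpy)
print(np.round(s['clock'],2),np.round(p,4),np.round(np.degrees(rpy),2),'q',np.round(s['qpos'],2),'F',np.round(s['force'],1),'M',np.round(s['moment'],2),s['grip_width'],s['finger_force'])
g=[float(a) for a in sys.argv[1:]]
if g:
    T=Ro.from_euler('xyz',[180,0,g[3]],degrees=True)
    print('shift cm',np.round(R.inv().apply(np.array(g[:3])-p)*100,2),'rotvec',np.round((R.inv()*T).as_rotvec(),3))
E
python3 st.py .502 -.2445 .231 56
```

```text
0.7 [0.2508 0.5725 0.2313] [-180.      0.    156.35] q [-1.23  0.52 -0.04  1.6   0.02  1.02 -0.11] F [ 0.   0.5 -1. ] M [0.   0.03 0.02] 0.08564278975440325 0.0
shift cm [-5.579e+01 -6.475e+01  3.000e-02] rotvec [0.    0.    1.751]schema error: expected keys dx, dy, dz, wx, wy, wz, claw
```

All seven keys are required in every row.

```bash
python3 -m handwheel '[{"dx":-6,"dy":-0.6,"dz":0,"wx":0,"wy":0,"wz":0.1,"claw":100},{"dx":-6,"dy":-0.6,"dz":0,"wx":0,"wy":0,"wz":0.1,"claw":100},{"dx":-6,"dy":-0.6,"dz":0,"wx":0,"wy":0,"wz":0.1,"claw":100},{"dx":-6,"dy":-0.6,"dz":0,"wx":0,"wy":0,"wz":0.1,"claw":100},{"dx":-6,"dy":-0.6,"dz":0,"wx":0,"wy":0,"wz":0.1,"claw":100},{"dx":-6,"dy":-0.6,"dz":0,"wx":0,"wy":0,"wz":0.1,"claw":100},{"dx":-6,"dy":-0.6,"dz":0,"wx":0,"wy":0,"wz":0.1,"claw":100},{"dx":-6,"dy":-0.6,"dz":0,"wx":0,"wy":0,"wz":0.1,"claw":100}]'
python3 st.py .502 -.2445 .231 56
```

```text
clock: 1.7
position: [0.5572, 0.2139, 0.2313]
tool_rot: [3.141, 0.0, 1.926]
force: [0.5, -0.1, 0.1]
grip_width: 0.0854
finger_force: 0.0
1.7 [0.5572 0.2139 0.2313] [179.98   0.   110.32] q [-0.63  0.49  0.23  1.69 -0.13  0.98  0.  ] F [ 0.5 -0.1  0.1] M [ 0.01 -0.07 -0.01] 0.08537674107743749 0.0
shift cm [-4.107e+01 -2.110e+01  3.000e-02] rotvec [ 0.    -0.     0.948]
```

```bash
python3 -m handwheel '[{"dx":-5.14,"dy":-2.62,"dz":0,"wx":0,"wy":0,"wz":0.118,"claw":100},{"dx":-5.4,"dy":-2.02,"dz":0,"wx":0,"wy":0,"wz":0.118,"claw":100},{"dx":-5.6,"dy":-1.37,"dz":0,"wx":0,"wy":0,"wz":0.118,"claw":100},{"dx":-5.73,"dy":-0.69,"dz":0,"wx":0,"wy":0,"wz":0.118,"claw":100},{"dx":-5.77,"dy":0,"dz":0,"wx":0,"wy":0,"wz":0.118,"claw":100},{"dx":-5.73,"dy":0.69,"dz":0,"wx":0,"wy":0,"wz":0.118,"claw":100},{"dx":-5.6,"dy":1.37,"dz":0,"wx":0,"wy":0,"wz":0.118,"claw":100},{"dx":-5.4,"dy":2.02,"dz":0,"wx":0,"wy":0,"wz":0.118,"claw":100}]'
python3 st.py .502 -.2445 .231 56
```

```text
clock: 2.7
position: [0.5037, -0.2445, 0.2316]
tool_rot: [3.141, -0.0, 0.981]
force: [1.0, -0.1, -0.7]
grip_width: 0.0856
finger_force: 0.0
2.7 [ 0.5037 -0.2445  0.2316] [ 1.7997e+02 -3.0000e-02  5.6220e+01] q [-0.04  0.47  0.54  1.8  -0.29  0.96  0.03] F [ 1.  -0.1 -0.7] M [-0.02 -0.09  0.06] 0.08558967596623909 0.0
shift cm [-0.1  -0.14  0.06] rotvec [ 0.001 -0.     0.004]
```

```bash
python3 -m handwheel '[{"dx":-0.1,"dy":-0.1,"dz":4,"wx":0,"wy":0,"wz":0,"claw":100},{"dx":0,"dy":0,"dz":4,"wx":0,"wy":0,"wz":0,"claw":100},{"dx":0,"dy":0,"dz":3,"wx":0,"wy":0,"wz":0,"claw":100},{"dx":0,"dy":0,"dz":1.55,"wx":0,"wy":0,"wz":0,"claw":100},{"dx":0,"dy":0,"dz":0,"wx":0,"wy":0,"wz":0,"claw":100}]'
python3 st.py .502 -.2445 .106 56
python3 - <<'E'
from h import *
s=grab('scene'); cv2.imwrite('pics/s2.png',cv2.resize(s['frame'][90:250,150:350],None,fx=4,fy=3.75)[:600])
E
```

```text
clock: 3.32
position: [0.5024, -0.243, 0.1055]
tool_rot: [-3.141, 0.0, 0.985]
force: [0.5, 0.1, 0.4]
grip_width: 0.0852
finger_force: 0.0
3.32 [ 0.5024 -0.243   0.1055] [-1.7995e+02  2.0000e-02  5.6420e+01] q [ 0.04  0.63  0.44  1.9  -0.4   0.7   0.13] F [0.5 0.1 0.4] M [-0.04 -0.04 -0.05] 0.08524665536207007 0.0
shift cm [-0.14  0.05 -0.05] rotvec [-0.001  0.     0.007]
```

View pics/s2.png

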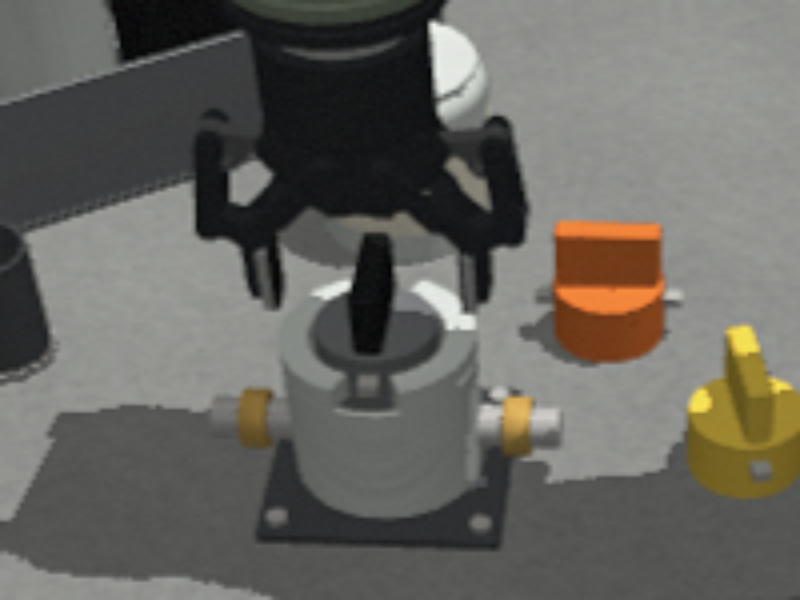

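The wing (crop 370,290) is centred between the open fingers (268 and 468), so I'm closing.

```bash
python3 -m handwheel '[{"dx":-0.1,"dy":0,"dz":0,"wx":0,"wy":0,"wz":0,"claw":8},{"dx":0,"dy":0,"dz":0,"wx":0,"wy":0,"wz":0,"claw":8},{"dx":0,"dy":0,"dz":0,"wx":0,"wy":0,"wz":0,"claw":8},{"dx":0,"dy":0,"dz":0,"wx":0,"wy":0,"wz":0,"claw":8},{"dx":0,"dy":0,"dz":0,"wx":0,"wy":0,"wz":0,"claw":8},{"dx":0,"dy":0,"dz":0,"wx":0,"wy":0,"wz":0,"claw":8},{"dx":0,"dy":0,"dz":0,"wx":0,"wy":0,"wz":0,"claw":8},{"dx":0,"dy":0,"dz":0,"wx":0,"wy":0,"wz":0,"claw":8}]' 60
python3 st.py
```

```text
clock: 4.38
position: [0.5021, -0.2439, 0.1058]
tool_rot: [3.141, -0.0, 0.985]
force: [-0.5, 0.7, 3.4]
grip_width: 0.013
finger_force: 61.3
4.38 [ 0.5021 -0.2439  0.1058] [179.99  -0.    56.43] q [ 0.04  0.63  0.44  1.9  -0.4   0.7   0.13] F [-0.5  0.7  3.4] M [ 0.12 -0.09  0.03] 0.012965563081975452 61.26943588256836
```

```bash
python3 -m handwheel '[{"dx":0,"dy":0,"dz":0.5,"wx":0,"wy":0,"wz":0,"claw":8},{"dx":0,"dy":0,"dz":0.5,"wx":0,"wy":0,"wz":0,"claw":8},{"dx":0,"dy":0,"dz":0.5,"wx":0,"wy":0,"wz":0,"claw":8},{"dx":0,"dy":0,"dz":0.2,"wx":0,"wy":0,"wz":0,"claw":8},{"dx":0,"dy":0,"dz":0,"wx":0,"wy":0,"wz":0,"claw":8},{"dx":0,"dy":0,"dz":0,"wx":0,"wy":0,"wz":0,"claw":8}]'
python3 st.py
python3 - <<'E'
from h import *
s=grab('scene'); cv2.imwrite('pics/s3.png',cv2.resize(s['frame'][90:250,150:350],None,fx=4,fy=3.75)[:600])
E
```

```text
clock: 5.12
position: [0.5021, -0.2439, 0.0887]
tool_rot: [3.141, -0.0, 0.985]
force: [-0.5, 1.6, 7.9]
grip_width: 0.0131
finger_force: 62.1
5.12 [ 0.5021 -0.2439  0.0887] [ 1.7999e+02 -1.0000e-02  5.6420e+01] q [ 0.05  0.66  0.42  1.91 -0.42  0.66  0.14] F [-0.5  1.6  7.9] M [0.33 0.08 0.03] 0.013145009268367782 62.06134915351868
```

View pics/s3.png

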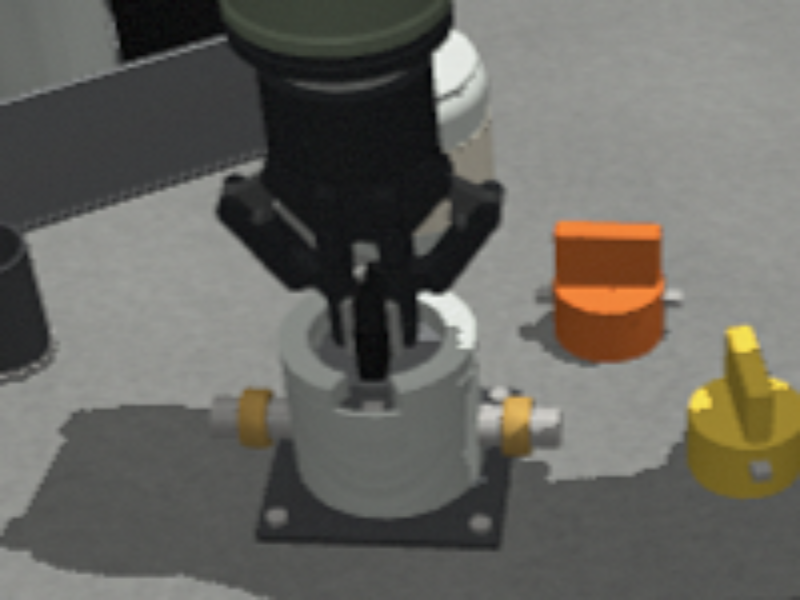

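The cap is down about 17 mm at roughly 8 N. Next is the clockwise twist: tool z points down, so +wz, the same sense that lowered the yaw earlier.

```bash
python3 -m handwheel '[{"dx":0,"dy":0,"dz":0,"wx":0,"wy":0,"wz":0.13,"claw":8},{"dx":0,"dy":0,"dz":0,"wx":0,"wy":0,"wz":0.13,"claw":8},{"dx":0,"dy":0,"dz":0,"wx":0,"wy":0,"wz":0.13,"claw":8},{"dx":0,"dy":0,"dz":0,"wx":0,"wy":0,"wz":0.13,"claw":8},{"dx":0,"dy":0,"dz":0,"wx":0,"wy":0,"wz":0,"claw":8}]'
python3 st.py .5021 -.2439 .0887 -34.2
```

```text
clock: 5.8
position: [0.5022, -0.2442, 0.0887]
tool_rot: [3.141, 0.0, 0.463]
force: [0.4, -0.6, 8.4]
grip_width: 0.0133
finger_force: 62.1
5.8 [ 0.5022 -0.2442  0.0887] [1.7995e+02 1.0000e-02 2.6500e+01] q [-0.04  0.7   0.56  1.91 -0.56  0.69 -0.25] F [ 0.4 -0.6  8.4] M [-0.04 -0.11 -0.13] 0.01329844268090673 62.06863045692444
shift cm [ 0.   -0.03 -0.  ] rotvec [ 1.000e-03 -0.000e+00  1.059e+00]
```

```bash
python3 -m handwheel '[{"dx":0,"dy":0,"dz":0,"wx":0,"wy":0,"wz":0.15,"claw":8},{"dx":0,"dy":0,"dz":0,"wx":0,"wy":0,"wz":0.15,"claw":8},{"dx":0,"dy":0,"dz":0,"wx":0,"wy":0,"wz":0.15,"claw":8},{"dx":0,"dy":0,"dz":0,"wx":0,"wy":0,"wz":0.15,"claw":8},{"dx":0,"dy":0,"dz":0,"wx":0,"wy":0,"wz":0.15,"claw":8},{"dx":0,"dy":0,"dz":0,"wx":0,"wy":0,"wz":0.15,"claw":8},{"dx":0,"dy":0,"dz":0,"wx":0,"wy":0,"wz":0.15,"claw":8},{"dx":0,"dy":0,"dz":0,"wx":0,"wy":0,"wz":0,"claw":8}]'
python3 st.py .5021 -.2439 .0887 -34.2
python3 - <<'E'
from h import *
s=grab('scene'); cv2.imwrite('pics/s4.png',cv2.resize(s['frame'][90:250,150:350],None,fx=4,fy=3.75)[:600])
E
```

```text
clock: 6.8
position: [0.5022, -0.2454, 0.0889]
tool_rot: [3.139, -0.002, -0.588]
force: [1.6, -6.1, 7.3]
grip_width: 0.0134
finger_force: 62.1
6.8 [ 0.5022 -0.2454  0.0889] [ 1.7987e+02 -1.3000e-01 -3.3720e+01] q [-0.2   0.8   0.83  1.92 -0.83  0.8  -1.06] F [ 1.6 -6.1  7.3] M [-1.2  -0.26 -0.07] 0.013443356500082547 62.08821773529053
shift cm [-0.09 -0.12  0.02] rotvec [ 0.002 -0.002  0.008]
```

View pics/s4.png

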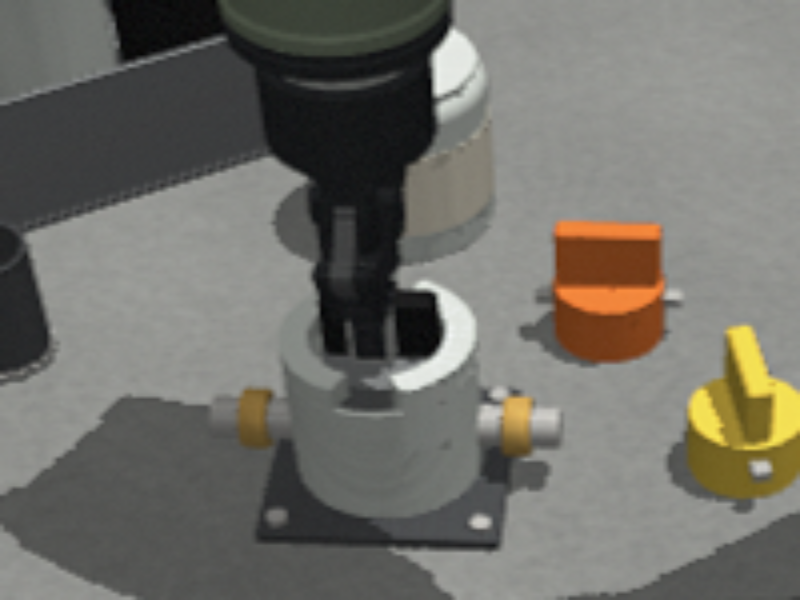

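The wing is now in line with the stubs. There is a mild 6 N side load, so I'll ease that off and then let the cap rise into the catch.

```bash
python3 -m handwheel '[{"dx":0.1,"dy":0.15,"dz":0,"wx":0,"wy":0,"wz":0.01,"claw":8},{"dx":0,"dy":0,"dz":0,"wx":0,"wy":0,"wz":0,"claw":8},{"dx":0,"dy":0,"dz":-0.3,"wx":0,"wy":0,"wz":0,"claw":8},{"dx":0,"dy":0,"dz":-0.3,"wx":0,"wy":0,"wz":0,"claw":8},{"dx":0,"dy":0,"dz":-0.2,"wx":0,"wy":0,"wz":0,"claw":8},{"dx":0,"dy":0,"dz":0,"wx":0,"wy":0,"wz":0,"claw":8}]'
python3 st.py
```

```text
clock: 7.6
position: [0.5022, -0.2458, 0.0967]
tool_rot: [3.142, -0.0, -0.595]
force: [0.8, 1.3, 5.5]
grip_width: 0.0129
finger_force: 61.7
7.6 [ 0.5022 -0.2458  0.0967] [ 1.80e+02 -2.00e-02 -3.41e+01] q [-0.2   0.79  0.84  1.91 -0.82  0.82 -1.07] F [0.8 1.3 5.5] M [ 0.28 -0.26  0.  ] 0.012937915659547205 61.74067497253418
```

Next: raise a little further to feel the catch.

```bash
python3 -m handwheel '[{"dx":0,"dy":0,"dz":-0.1,"wx":0,"wy":0,"wz":0,"claw":8},{"dx":0,"dy":0,"dz":-0.1,"wx":0,"wy":0,"wz":0,"claw":8},{"dx":0,"dy":0,"dz":0,"wx":0,"wy":0,"wz":0,"claw":8}]'
python3 st.py
```

```text
clock: 7.98
position: [0.5021, -0.2457, 0.0983]
tool_rot: [3.141, -0.0, -0.595]
force: [4.2, -1.9, -9.3]
grip_width: 0.0133
finger_force: 59.6
7.98 [ 0.5021 -0.2457  0.0983] [179.97  -0.   -34.1 ] q [-0.21  0.79  0.85  1.91 -0.81  0.82 -1.08] F [ 4.2 -1.9 -9.3] M [-0.38 -1.07 -0.01] 0.013292655903222421 59.59941565990448
```

The force has reversed to −9 N at the catch height, so the cap is held. Releasing and going up.

```bash
python3 -m handwheel '[{"dx":0,"dy":0,"dz":0.1,"wx":0,"wy":0,"wz":0,"claw":8},{"dx":0,"dy":0,"dz":0,"wx":0,"wy":0,"wz":0,"claw":60},{"dx":0,"dy":0,"dz":0,"wx":0,"wy":0,"wz":0,"claw":60},{"dx":0,"dy":0,"dz":0,"wx":0,"wy":0,"wz":0,"claw":60},{"dx":0,"dy":0,"dz":0,"wx":0,"wy":0,"wz":0,"claw":60}]'
python3 st.py
python3 -m handwheel '[{"dx":0,"dy":0,"dz":-2,"wx":0,"wy":0,"wz":0,"claw":60},{"dx":0,"dy":0,"dz":-4,"wx":0,"wy":0,"wz":0,"claw":60},{"dx":0,"dy":0,"dz":-5,"wx":0,"wy":0,"wz":0,"claw":60},{"dx":4,"dy":-4,"dz":-2,"wx":0,"wy":0,"wz":0,"claw":60},{"dx":-4,"dy":-4,"dz":0,"wx":0,"wy":0,"wz":0,"claw":60},{"dx":-4,"dy":-4,"dz":0,"wx":0,"wy":0,"wz":0,"claw":60},{"dx":-4,"dy":-4,"dz":0,"wx":0,"wy":0,"wz":0,"claw":60},{"dx":-4,"dy":-4,"dz":0,"wx":0,"wy":0,"wz":0,"claw":60}]'
python3 st.py
```

```text
clock: 8.6
position: [0.5019, -0.2457, 0.0978]
tool_rot: [3.142, 0.0, -0.595]
force: [0.0, 0.5, -0.0]
grip_width: 0.0516
finger_force: 0.0
8.6 [ 0.5019 -0.2457  0.0978] [ 1.80e+02  1.00e-02 -3.41e+01] q [-0.21  0.79  0.85  1.91 -0.82  0.82 -1.08] F [ 0.   0.5 -0. ] M [ 0.01 -0.01  0.03] 0.05156424967151185 0.0
clock: 9.6
position: [0.5142, -0.0113, 0.229]
tool_rot: [-3.141, -0.0, -0.596]
force: [1.2, 0.6, 0.4]
grip_width: 0.051
finger_force: 0.0
9.6 [ 0.5142 -0.0113  0.229 ] [-1.7995e+02 -2.0000e-02 -3.4140e+01] q [-0.85  0.61  1.12  1.93 -0.65  1.03 -1.6 ] F [1.2 0.6 0.4] M [ 0.02 -0.13  0.06] 0.05100992239364567 0.0
```

Run:
```python
from fit import *
d=grab('top');s=grab('scene')
A=cv2.resize(d['frame'][165:275,390:510],(440,403),interpolation=cv2.INTER_CUBIC)
B=cv2.resize(s['frame'][140:250,190:300],(355,403),interpolation=cv2.INTER_CUBIC)
cv2.imwrite('pics/end.png',np.hstack([A,B]))
try:
    V=[(d,blackmask(d,(460,216))),(s,blackmask(s,(246,172)))]
    for z in(.122,.131,.139): print(z,fit(V,[.502,-.2445,np.radians(-34)],z))
except Exception as e: print(e)
```

```text
0.122 (np.float64(501.57654944459415), np.float64(-244.3530835491261), np.float64(-35.829853233125434), np.float64(307.29019607843134), [407, 506])
0.131 (np.float64(500.4160120336327), np.float64(-241.44178326570403), np.float64(-37.17191897458218), np.float64(179.18823529411765), [407, 506])
0.139 (np.float64(500.477418262526), np.float64(-239.45505723418836), np.float64(-35.770189161794306), np.float64(251.4313725490196), [407, 506])
```

View pics/end.png

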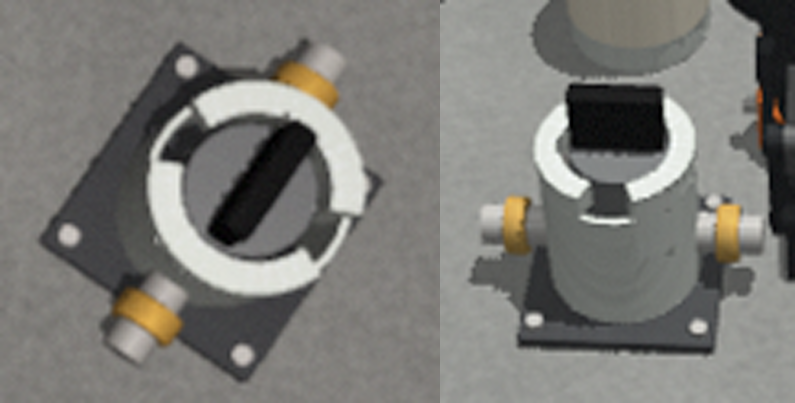

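The cap's round top is level with the rim (the fit is best at wing top 0.131), its wing lies along the stubs, and the pins have left the slots. The gripper is clear, so I'm handing in.

```bash
python3 -c "from workcell import job_done; print(job_done())"
```

```text
the job is handed in; nothing more can be done
None
```

The open cap was pushed in, turned a quarter turn clockwise and let up into its catch, level with the rim and wing in line with the stubs; the other pot's cap was not touched, and the job was handed in at about 10 s.

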